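# Draw the far bolt of a chase rack with the hooked rod and swing its gate open

## Task

The galley of set type lies in front of the chase rack, so do not reach in by hand: with the wooden-handled hooked rod, catch the upright pin of the bolt on top of the rack's gate and gently draw the bolt right back to its stop. Then, still with the rod, swing the gate at least 45 degrees open, leaving the bolt drawn, and lay the rod down on the bench. Do not force the bolt or the gate, touch the rack, gate and bolt with nothing but the rod, and leave the other things on the bench where they are.

Things in the scene. Friction and masses are not known exactly. Their poses are not given: they have to be found in the camera images.
- rod: Hooked rod, 0.2 to 0.31 kg, lying flat; x along it to the hook, z up; origin on its underside below the grip point. Wooden handle 26 x 26 mm, x -85 to +43 mm; round steel shank 7 mm thick (y 0, z 13 mm) to x = 308 mm, bent square to +y for 34 mm, then 28 mm back towards the handle: a flat J, mouth to the handle, 27 mm clear width. Mass centre about 30 mm ahead of the grip point.
- rod_grip (a point): Centre of the handle's section at the grip point, 13 mm above the handle's underside; axes as the rod.
- hook_seat (a point): Where the axis of a 10 mm pin lies in the hook's throat when the hook's cross bar draws it: 300 mm ahead of rod_grip along rod x, 17 mm to rod +y, same height. The cross bar's inner face is 5 mm farther in x, the shank's and tip's inner faces 13.5 mm to either side in y; the tip ends 24 mm back from here.
- rack: Rack fixed to the bench, 292 x 215 mm, chases to 122 mm high. Origin on the bench under the gate's hinge, its corner nearest the robot; x along the shut gate, y inwards, z up. Gate on the -y side: 238 mm long, 32 to 102 mm high; bolt guides on it to 123 mm; keeper on the far post to 129 mm. A collar on the bolt stops hard at a guide after 28 to 62 mm (it differs: feel it); over 20 N is forcing.
- gate_hinge (a point): On the gate's hinge line, 140 mm above the bench; axes as the rack. The bolt slides on the gate's top rail towards here, with about 5 N of drag, and stays where it is left; drawn slowly, some 15 mm/s, its stop is felt in time. Its upright pin stands on the gate's line, at the start 184 to 190 mm from here: 10 mm thick, free from 123 to 166 mm above the bench, with a 13 mm ball head.
- gate (a joint): Gate angle in rad: 0 shut, grows as its far end swings out to rack -y, up to 1.6; it stays where it is left. About 1 N at the bolt's pin swings it. While the bolt is in the keeper it cannot open.
- galley: Bystander: steel galley tray 160 x 250 mm filled with set type, 25 mm high, 3 kg; origin under its centre.
- mallet: Bystander: wooden mallet lying flat: handle 26 mm thick and 150 mm long, head 70 x 90 x 60 mm at its +x end; origin under the handle, 50 mm behind the head.
- composing_stick: Bystander: steel composing stick, 55 x 180 x 22 mm; origin under its centre.
- planer: Bystander: flat wooden planing block, 90 x 150 x 42 mm; origin under its centre.
- ink_tin: Bystander: closed ink tin, 90 mm across, 70 mm high; origin under its centre.
- wood_type_a: Bystander: wooden type block 45 x 35 x 23 mm; origin under its centre.
- wood_type_b: Bystander: wooden type block 45 x 35 x 23 mm; origin under its centre.

How it is judged (in metres and radians):
On the way, in this order (a step that is already met when the one before it is completed fails the run):
1. the bolt is drawn back until its collar stands at the guide that stops it (within 2 mm), with the gate still shut (distance between collar_c0 and gate_c5 below 0.01 m and value of joint gate below 0.1 rad), for 0.1 s.
2. the gate is swung open by 45 degrees or more (value of joint gate above 0.75 rad), for 0.2 s.
At the end, for the whole second after the job is handed in: The gate stands at least 45 degrees (0.75 rad) open and still, the bolt still drawn (its collar within 8 mm of the guide), and the rod lies at rest flat on the bench (grip and hook centres under 30 mm high), let go and clear of the rack (value of joint gate above 0.75 rad and distance between collar_c0 and gate_c5 below 0.016 m and velocity of joint gate below 0.05 rad/s and height (world z) of each of rod_grip, hook_seat below 0.03 m and linear speed of rod below 0.02 m/s and not (contact force between rod and rack above 0.05 N)); the robot touches nothing.
It fails at once if the bolt, gate or rack is forced: more than 20 N between the rod and the rack with its gate and bolt (contact force between rod and rack above 20 N).
It fails at once if the gripper or arm touches the rack, gate or bolt (contact force between any of the fingers, the arm and rack above 0.5 N).
It fails at once if the rod is let go more than 30 mm above the bench (height (world z) of rod_grip above 0.045 m and contact force between the fingers and rod below 0.1 N).
It fails at once if a bystander is moved more than 15 mm (distance of any of galley, mallet, composing_stick, planer, ink_tin, wood_type_a, wood_type_b from where it was at the start of the episode above 0.015 m).
It also fails if it takes over 67 s, if anything falls off the work surface, if the arm or the gripper's body presses on something with over 40 N, if the wrist force passes 120 N, or if a joint passes its speed limit or range.

## Robot

A 6-joint arm with a two-finger parallel gripper is mounted at the origin on the work surface. World frame = base frame: x ahead of the robot, y to its left, z up, the work surface at z = 0. Lengths are in mm, angles in rad, forces in N, time in s.
With the tool pointing down it reaches from about 350 to 975 mm from the base axis. Payload 7.1 kg.
Tool frame: the origin (TCP) lies midway between the tips of the shut fingers; the grasp point (between the pads) lies 19 mm behind it (ctrl.grasp_offset is the distance from the TCP to the grasp point, in mm); z points along the fingers, y is the line along which they close (so a half turn about z gives the same grasp; the last joint's range is limited). The gripper opens to 88 mm and grips with 3 to 60 N. Pads are 20 mm wide; open, the fingers measure 115 mm over their backs; the gripper's body (75 mm by 178 mm) begins 61 mm behind the grasp point.
Start: joints at [1.123, 0.423, 1.63, -0, 1.089, -0.019], TCP at [259.83, 568.413, 222.675] pointing down, gripper open.
Joint ranges: [-3, 3], [-0.9, 2.11], [0.09, 2.58], [-1.31, 4.45], [0.11, 2.69], [-2.54, 2.54]. Speed limits (rad/s): [2.39, 2.39, 3.01, 3.14, 3.14, 3.14].

## Interface

Orientations are given as a rotation vector (axis times angle).
In Python, from workcell import sensors, viewer, ctrl gives the robot as it stands. The module is installed in compiled form; this text tells all that it offers.
- The arm moves only by the shell command python3 -m handwheel 'ROWS'. ROWS is JSON, a list of rows, each a list of 7 numbers: the shift along the tool's x, y, z in mm, then the turn, a rotation vector about the tool's x, y, z in rad, then the closure, from 0 (fully open) to 1 (shut). In form: [[x, y, z, rx, ry, rz, jaw], ...]. A call has 1 to 10 rows; each row shifts and turns the commanded pose from where the row before left it, along the tool's axes as they then stand; what a row does not reach is not made up. A row lasts 1/8 s, in which the tool goes at most 62.5 mm and 10.7 degrees, less where a joint would pass 70% of its speed; a pose out of reach is approached as far as the arm can. A call is refused whole if a number of a shift passes 62.5 or a number of a turn 0.188, either way. A call with a gripper value outside its range is refused whole. The fingers move at their own pace and stop on an object; the grip force is fixed at half the most. Time passes only in rows, so rows that do not move let the fingers close. It gives the time, the measured TCP pose, the force, the opening and the grip force at its end, in the units of the state.
- sensors.get_obs(): the state, without advancing time (a new reading comes with each control period).
- viewer.get_image(name): name is "scene" or "top" or "wrist"; returns a dict with "frame" (420x560x3 uint8, blue, green, red), "fov_y" (degrees; the focal length in pixels is half the picture's height over the tangent of half this angle, whatever the lens; pixels are square), "cx", "cy" (the principal point, pixels), "distortion" ([k1, k2, p1, p2, k3] as OpenCV has them; the pictures are not rectified), "R" (3x3) and "t" (3): a world point X has camera coordinates R X + t. Camera axes: x right, y down, z forward; pixel columns grow to the right and rows downward; lengths in mm; the calibration is good to about 2 mm. A picture is of the moment at which its call begins. There is no depth.
- ctrl.close_job(): hands the job in; it is judged then, once.
The state is a dict: "t": time; "qpos": joint angles; "qvel": joint speeds; "joint_torque": joint torques, N m; "ee_pos": TCP position; "orientation": TCP orientation; "ft_force": force on the tool from outside, world axes, zero at the start; "moment": the same for the moment, N m; "width": finger opening in mm; "grasp_force": force on a finger pad.
Only numpy, scipy, OpenCV 4.12 (cv2) and the standard library are available. Lean on these libraries where they do the work, as an engineer would, in place of code of your own. Each camera call takes 0.05 s, during which the arm holds its last target. There are 200 camera calls.

## Working session

There is one attempt and no reset: what is moved stays moved. The work goes in short steps, Python scripts to look and compute and a shell command to move; the robot and the scene stay as the last step left them, time stands still between calls to the robot, and variables do not carry over. Pictures are saved under pics/ and viewed, at most 10 in all, crops included, and the job is handed in when it is done.

```bash
mkdir -p pics; cat > h.py <<'E'
import numpy as np, cv2
from workcell import sensors, viewer, ctrl
def K(im):
    h,w=im["frame"].shape[:2]; f=h/2/np.tan(np.radians(im["fov_y"])/2)
    return np.array([[f,0,im["cx"]],[0,f,im["cy"]],[0,0,1.]]), np.array(im["distortion"],float)
def ray(im,uv):
    k,d=K(im); p=cv2.undistortPoints(np.array([[uv]],float),k,d)[0,0]
    R=np.array(im["R"]);t=np.array(im["t"]); return -R.T@t, R.T@np.array([p[0],p[1],1])
def onz(im,uv,z):
    c,d=ray(im,uv); return c+d*(z-c[2])/d[2]
def tri(a,ua,b,ub):
    c1,d1=ray(a,ua);c2,d2=ray(b,ub)
    s=np.linalg.lstsq(np.c_[d1,-d2],c2-c1,rcond=None)[0]
    p,q=c1+d1*s[0],c2+d2*s[1]; return (p+q)/2,np.linalg.norm(p-q)
def proj(im,X):
    k,d=K(im); r=cv2.Rodrigues(np.array(im["R"],float))[0]
    return cv2.projectPoints(np.array(X,float).reshape(-1,1,3),r,np.array(im["t"],float),k,d)[0][:,0]
E
python3 - <<'E'
from h import *
import pickle
for n in("scene","top","wrist"):
    im=viewer.get_image(n); pickle.dump(im,open(f"{n}0.pkl","wb")); cv2.imwrite(f"pics/{n}0.png",im["frame"])
    print(n,im["fov_y"],-np.array(im["R"]).T@np.array(im["t"]))
print(sensors.get_obs())
E
```

```text
scene 54.99404725247682 [1339.31829809 -490.11462493  704.43306069]
top 54.463577362984516 [ 406.48276914  -15.83769605 1043.93651357]
wrist 65.2143093637094 [186.758267   601.95419244 384.96416226]
{'t': 0.15, 'qpos': array([ 1.12304554e+00,  4.23644776e-01,  1.63049204e+00, -2.29260645e-05,
        1.08859014e+00, -1.89921481e-02]), 'qvel': array([-0.00022135, -0.00167077, -0.00063395, -0.00018426,  0.00110142,
       -0.00188225]), 'joint_torque': array([ 9.47998487e-04, -5.44989967e+01, -2.73919576e+01,  6.45145099e-02,
        2.04545137e-02, -4.16027626e-05]), 'ee_pos': array([259.63505948, 568.05852036, 222.1018901 ]), 'orientation': array([-6.68277510e-01, -3.06944336e+00,  1.74069952e-03]), 'ft_force': array([ 0.12046419, -0.02289043, -0.47769704]), 'moment': array([-0.05882051,  0.01936353, -0.03713633]), 'grasp_force': 0.0, 'width': 87.67102067087629}
```

View pics/scene0.png

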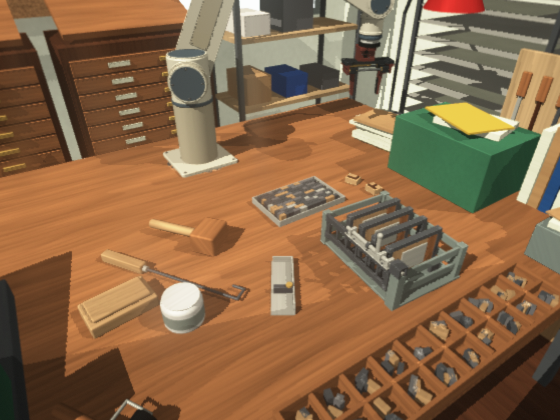

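View pics/top0.png

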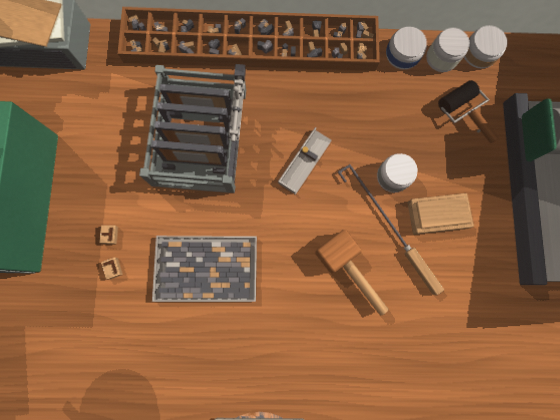

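The scene view shows the rack at about (390,245), with the pin near (380,240). The rod runs from (125,262) to the hook at (240,292). In the top view the gate is on the rack's right side at x≈238, rows 75–188. The rod handle is at (425,270) and the hook at (345,172). I'll zoom in for exact pixels.

```bash
python3 - <<'E'
from h import *
import pickle
t=pickle.load(open("top0.pkl","rb"));s=pickle.load(open("scene0.pkl","rb"))
a=cv2.resize(t["frame"][60:200,140:260],None,fx=4,fy=4,interpolation=cv2.INTER_CUBIC)   # 480x560
b=cv2.resize(s["frame"][180:310,310:480],None,fx=4.6,fy=4.6,interpolation=cv2.INTER_CUBIC)
cv2.imwrite("pics/c1.png",a);cv2.imwrite("pics/c2.png",b)
# rod handle
for im,n in((t,"top"),):
    h=cv2.cvtColor(im["frame"],cv2.COLOR_BGR2HSV)
    print(h[270,425],h[262,417],h[300,440],h[240,380],h[289,368])
E
```

```text
[ 15 124 194] [ 15 121 196] [ 13 160 155] [ 12 156 178] [ 15 123 217]
```

View pics/c1.png

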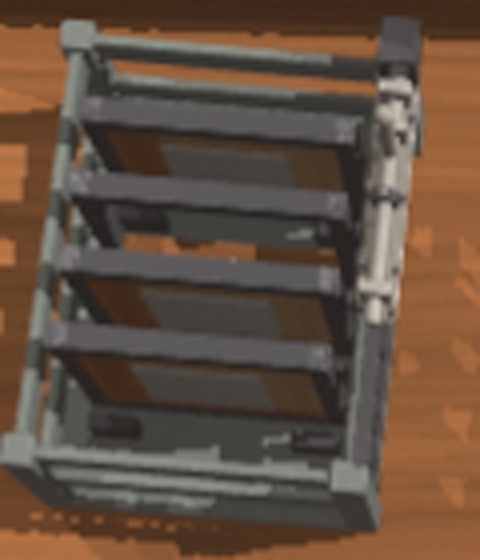

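View pics/c2.png

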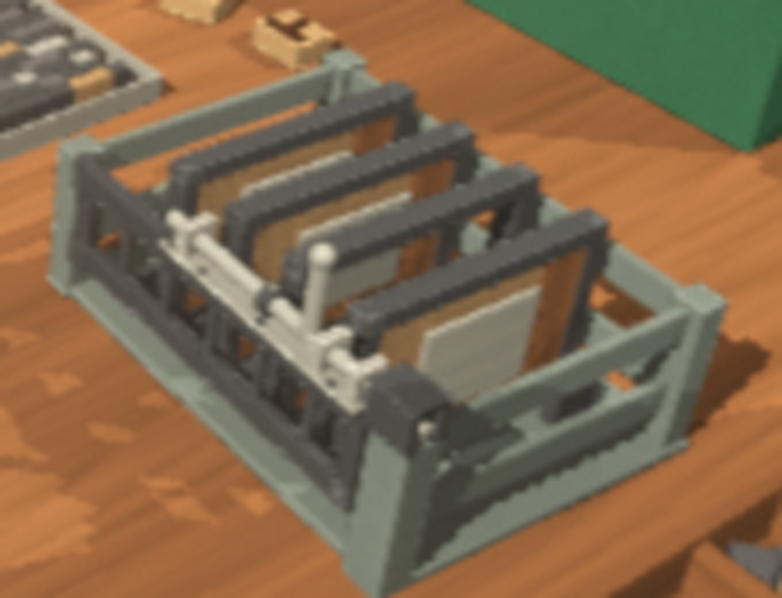

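The crops show the pin's ball head at scene (380.0,235.4). In the top view the bolt runs up the gate at crop (385,75–320), with the dark collar at (385,195) and the pin near (388,122). The keeper is at (400,45).

```bash
python3 - <<'E'
from h import *
import pickle
np.set_printoptions(precision=1,suppress=True)
t=pickle.load(open("top0.pkl","rb"));s=pickle.load(open("scene0.pkl","rb"))
T=lambda u,v:(140+(u-1.5)/4,60+(v-1.5)/4); S=lambda u,v:(310+(u-1.8)/4.6,180+(v-1.8)/4.6)
P=onz(s,S(322,255),160); print("ball",P, "top crop px",(proj(t,P)[0]-[140,60])*4)
pb=S(316,325)
print("pin base z123",onz(s,pb,123))
for n,a,z in(("collar top",(387,195),119),("keeper top c",(400,38),129)): print(n,onz(t,T(*a),z))
# posts: scene top corners & bottom
for n,a,z in(("near post top left? scene",(60,145),115),("near post bottom outer",(52,280),0),("far post bottom outer",(380,597),0),("far post bottom left",(345,565),0)): print(n,onz(s,S(*a),z))
for n,a in(("top: near base corner",(375,530),),("top near-left base corner",(22,487))): print(n,onz(t,T(*a),0))
# rod
h=cv2.cvtColor(t["frame"],cv2.COLOR_BGR2HSV)
m=cv2.inRange(h,(11,85,185),(19,142,255)); 
n,l,st,c=cv2.connectedComponentsWithStats(m)
for i in range(1,n):
    if st[i,4]>60: print(i,st[i],c[i])
l0=l[270,425]
pts=np.argwhere(l==l0)[:,::-1]; r=cv2.minAreaRect(pts.astype(np.float32)); print(r)
bx=cv2.boxPoints(r); print(np.array([onz(t,p,26) for p in bx]))
a=cv2.resize(t["frame"][155:305,320:470],None,fx=4,fy=4,interpolation=cv2.INTER_CUBIC);cv2.imwrite("pics/c3.png",a)
E
```

```text
ball [864.9  72.4 160. ] top crop px [382.2 116. ]
pin base z123 [871.6  68.7 123. ]
collar top [835.8  72.6 119. ]
keeper top c [933.6  67.5 129. ]
near post top left? scene [672.2  67.  115. ]
near post bottom outer [654.8  82.5   0. ]
far post bottom outer [942.2  65.5   0. ]
far post bottom left [917.7  66.1   0. ]
top: near base corner [656.1  83.    0. ]
top near-left base corner [679.4 313.9   0. ]
1 [   0    0   56   45 1621] [26.7 21.6]
15 [ 412  193   62   38 1500] [445.2 211.4]
16 [101 225  15  18  87] [108.3 229.5]
23 [409 248  35  46 420] [426.  270.8]
24 [101 257  19  22 166] [110.1 268.6]
27 [349 261  39  52 314] [368.8 287.7]
((425.79205322265625, 270.50244140625), (51.03495407104492, 8.497057914733887), 54.63753890991211)
[[ 505.3 -361.8   26. ]
 [ 518.1 -379.9   26. ]
 [ 416.4 -448.5   26. ]
 [ 404.2 -430.6   26. ]]
```

View pics/c3.png

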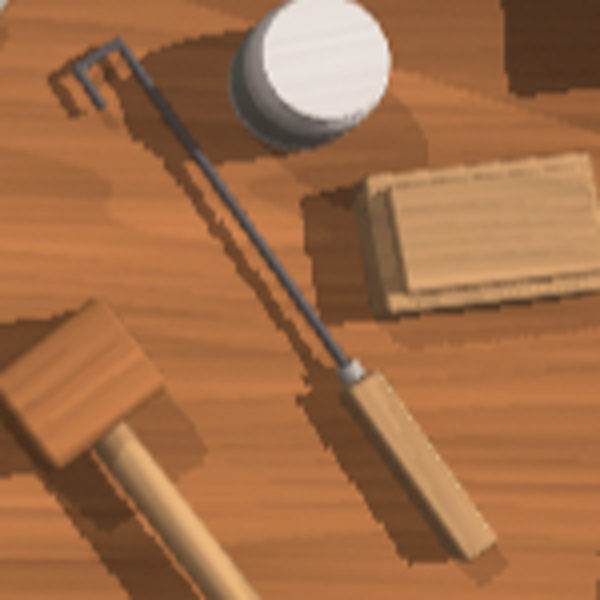

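The rod crop shows the bend corner at crop (120,42) and the shank entering its ferrule at (350,368). The handle runs from (365,382) to (478,552). The tip is on the left, so the rod lies z-up.

```bash
cat >> h.py <<'E'
from scipy.spatial.transform import Rotation as Ro
def pose():
    o=sensors.get_obs(); return np.array(o["ee_pos"]),Ro.from_rotvec(o["orientation"]),o
def need(P,yaw,pitch=0):
    """tool-frame total shift & turn to reach TCP P, tool down, tool x along world yaw"""
    p,R,o=pose(); G=Ro.from_matrix(np.c_[[np.cos(yaw),np.sin(yaw),0],[np.sin(yaw),-np.cos(yaw),0],[0,0,-1]])
    return R.inv().apply(np.array(P)-p),(R.inv()*G).as_rotvec(),p,o["qpos"]
E
python3 - <<'E'
from h import *
import pickle
np.set_printoptions(precision=3,suppress=True)
t=pickle.load(open("top0.pkl","rb"))
T=lambda u,v:(320+(u-1.5)/4,155+(v-1.5)/4)
A=onz(t,T(120,42),13);B=onz(t,T(350,368),13)
e=onz(t,T(478,552),20);f=onz(t,T(365,382),20)
d=(A-B);yaw=np.arctan2(d[1],d[0]);d/=np.linalg.norm(d)
print("corner",A,"ferrule",B,"end",e,"front",f,"yaw",yaw,np.arctan2(*(f-e)[[1,0]]),np.linalg.norm(A-e),np.linalg.norm(f-e))
m=onz(t,(425.79,270.5),24); print("handle mid",m)
for g in (A-308*d,e+85*d,f-43*d): print("grip est",g)
R=pose()[1].as_matrix();print(R)
E
```

```text
corner [ 733.582 -221.712   13.   ] ferrule [ 520.649 -365.671   13.   ] end [ 407.057 -438.256   20.   ] front [ 511.193 -372.464   20.   ] yaw 0.5944903521437978 0.5634600369747028 391.86549965359154 123.178055219377
handle mid [ 460.627 -406.266   24.   ]
grip est [ 478.424 -394.218   13.   ]
grip est [ 477.474 -390.648   20.   ]
grip est [ 475.571 -396.548   20.   ]
[[-0.909  0.416 -0.   ]
 [ 0.416  0.909 -0.001]
 [ 0.    -0.001 -1.   ]]
```

```bash
python3 -m handwheel '[[-38,-47,4,0,0,0,0.35],[-38,-47,4,0,0,0,0.35],[-38,-47,4,0,0,0,0.35],[-38,-47,4,0,0,0,0.35],[-38,-47,4,0,0,0,0.35],[-38,-47,4,0,0,0,0.35],[-38,-47,4,0,0,0,0.35],[-38,-47,4,0,0,0,0.35],[-38,-47,4,0,0,0,0.35],[-38,-47,4,0,0,0,0.35]]'
python3 -m handwheel '[[-38,-47,4,0,0,0,0.35],[-38,-47,4,0,0,0,0.35],[-38,-47,4,0,0,0,0.35],[-38,-47,4,0,0,0,0.35],[-38,-47,4,0,0,0,0.35],[0,0,0,0,0,0.18,0.35],[0,0,0,0,0,0.18,0.35],[0,0,0,0,0,0.18,0.35],[0,0,0,0,0,0.18,0.35],[0,0,0,0,0,0.18,0.35]]'
python3 -m handwheel '[[0,0,0,0,0,0.18,0.35],[0,0,0,0,0,0.18,0.35],[0,0,0,0,0,0.18,0.35],[0,0,0,0,0,0.18,0.35],[0,0,0,0,0,0.18,0.35],[0,0,0,0,0,0.18,0.35],[0,0,0,0,0,0,0.35]]'
python3 - <<'E'
from h import *
np.set_printoptions(precision=3,suppress=True)
print(need([496,-382,120],0.594)); im=viewer.get_image("wrist"); cv2.imwrite("pics/w1.png",im["frame"])
print(proj(im,[[478,-394,26],[496,-382,26],[733,-222,13]]))
E
```

```text
t: 1.4
ee_pos: [410.3, -19.0, 182.7]
orientation: [0.668, 3.069, 0.0]
ft_force: [0.7, 1.2, -0.2]
width: 56.8
grasp_force: 0.0
t: 2.65
ee_pos: [484.9, -309.7, 162.4]
orientation: [-1.944, -2.467, 0.0]
ft_force: [-0.4, 0.0, 0.4]
width: 57.1
grasp_force: 0.0
t: 3.52
ee_pos: [485.0, -309.7, 162.5]
orientation: [-2.932, -1.128, 0.0]
ft_force: [-0.6, 0.9, 0.7]
width: 57.1
grasp_force: 0.0
(array([-40.289,  61.094,  42.457]), array([-0.  ,  0.  ,  0.14]), array([ 484.976, -309.664,  162.476]), array([-0.589,  0.428,  1.785, -0.   ,  0.929,  0.247]))
[[ 340.516  258.971]
 [ 344.861  238.943]
 [ 415.32  -113.774]]
```

View pics/w1.png

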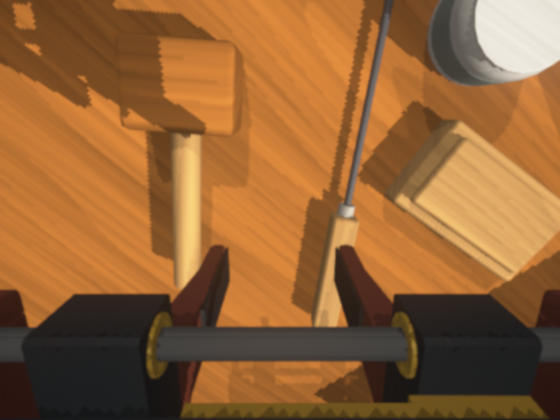

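The wrist view shows the handle front at (346,216) and the shank from (348,205) up to (389,5). This agrees with the predicted grip, and I'll refine from the shank.

```bash
python3 - <<'E'
from h import *
np.set_printoptions(precision=3,suppress=True)
im=viewer.get_image("wrist"); g=cv2.cvtColor(im["frame"],cv2.COLOR_BGR2HSV)
pts=[]
for v in range(10,200,10):
    r=g[v,330:400]; c=np.where(r[:,1]<95)[0]
    if len(c)>=4 and np.ptp(c)<16: pts.append(onz(im,(330+c.mean(),v),13))
P=np.array(pts); y=np.polyfit(P[:,0],P[:,1],1); print(len(P),np.std(P[:,1]-np.polyval(y,P[:,0])))
yaw=np.arctan(y[0]);d=np.array([np.cos(yaw),np.sin(yaw)])
f=onz(im,(346,216),26)[:2]; print("front",f,"yaw",yaw,"grip",f-43*d)
q=f-21*d; q[1]=np.polyval(y,q[0]); print("grasp",q)
print(need([*q,100],yaw))
E
```

```text
19 0.2879342412182771
front [ 513.482 -366.026] yaw 0.5954322935033488 grip [ 477.883 -390.143]
grasp [ 496.096 -380.33 ]
(array([-39.225,  59.804,  62.525]), array([-0.   ,  0.   ,  0.141]), array([ 485.   , -309.689,  162.541]), array([-0.589,  0.428,  1.785, -0.   ,  0.929,  0.245]))
```

```bash
python3 -m handwheel '[[-20,30,20,0,0,0,0.35],[-19,30,20,0,0,0,0.35],[0,0,20,0,0,0.141,0.35],[0,0,30,0,0,0,0.35],[0,0,30,0,0,0,0.35],[0,0,25,0,0,0,0.35],[0,0,12,0,0,0,0.35],[0,0,0,0,0,0,0.35]]'
python3 - <<'E'
from h import *
np.set_printoptions(precision=3,suppress=True)
print(need([496,-380.5,6],0.595)); print(pose()[2]["ft_force"])
E
```

```text
t: 4.62
ee_pos: [495.9, -380.2, 5.1]
orientation: [-3.003, -0.918, 0.001]
ft_force: [0.0, 0.0, 0.2]
width: 56.9
grasp_force: 0.0
(array([-0.099,  0.335, -0.934]), array([-0.001,  0.   , -0.002]), array([ 495.893, -380.166,    5.066]), array([-0.673,  0.721,  1.72 , -0.   ,  0.702,  0.305]))
[0.033 0.04  0.234]
```

Close and lift.

```bash
python3 -m handwheel '[[0,0,0,0,0,0,1],[0,0,0,0,0,0,1],[0,0,0,0,0,0,1],[0,0,0,0,0,0,1],[0,0,0,0,0,0,1],[0,0,0,0,0,0,1],[0,0,-10,0,0,0,1],[0,0,-20,0,0,0,1],[0,0,-30,0,0,0,1],[0,0,0,0,0,0,1]]'
```

```text
t: 5.88
ee_pos: [497.9, -381.8, 68.8]
orientation: [3.001, 0.915, 0.005]
ft_force: [0.7, -0.3, -2.2]
width: 25.7
grasp_force: 30.0
```

```bash
python3 -m handwheel '[[0,0,-40,0,0,0,1],[0,0,-50,0,0,0,1],[0,0,-50,0,0,0,1],[0,0,0,0,0,0.13,1],[0,0,0,0,0,0.15,1],[0,0,0,0,0,0.15,1],[0,0,0,0,0,0.15,1],[0,0,0,0,0,0.095,1],[5,-25,0,0,0,0,1],[6,-45,0,0,0,0,1]]'
python3 -m handwheel '[[6,-45,0,0,0,0,1],[7,-45,0,0,0,0,1],[7,-45,0,0,0,0,1],[7,-45,0,0,0,0,1],[7,-45,0,0,0,0,1],[7,-45,0,0,0,0,1],[7,-35,0,0,0,0,1],[0,-10,0,0,0,0,1],[0,0,0,0,0,0,1],[0,0,0,0,0,0,1]]'
python3 - <<'E'
from h import *
import pickle
np.set_printoptions(precision=3,suppress=True)
p,R,o=pose(); print(p,R.as_matrix(),o["ft_force"])
t=viewer.get_image("top");s=viewer.get_image("scene"); pickle.dump((t,s,p,R.as_matrix()),open("v1.pkl","wb"))
M=R.as_matrix()
for im,n in((t,"t"),(s,"s")):
    print(n,proj(im,[p+M@[278,-17,-8],p+M@[286,0,-8],p+M@[20,0,-8]]))
a=t["frame"][40:240,170:370];b=s["frame"][130:330,260:460]
cv2.imwrite("pics/c4.png",cv2.resize(np.hstack([a,b]),None,fx=2,fy=2,interpolation=cv2.INTER_CUBIC))
E
```

```text
t: 7.12
ee_pos: [512.6, -311.7, 204.7]
orientation: [-3.138, 0.134, 0.001]
ft_force: [0.1, 0.5, -2.6]
width: 26.1
grasp_force: 30.0
t: 8.38
ee_pos: [586.6, -2.8, 205.4]
orientation: [3.138, -0.132, -0.001]
ft_force: [-1.0, -0.8, -2.8]
width: 26.0
grasp_force: 30.0
[586.574  -2.753 205.394] [[ 0.996 -0.084 -0.001]
 [-0.084 -0.996 -0.   ]
 [-0.001  0.    -1.   ]] [-1.019 -0.782 -2.78 ]
t [[270.61   78.449]
 [278.629  75.968]
 [265.671 192.201]]
s [[353.807 227.658]
 [349.305 232.155]
 [285.83  174.758]]
```

View pics/c4.png

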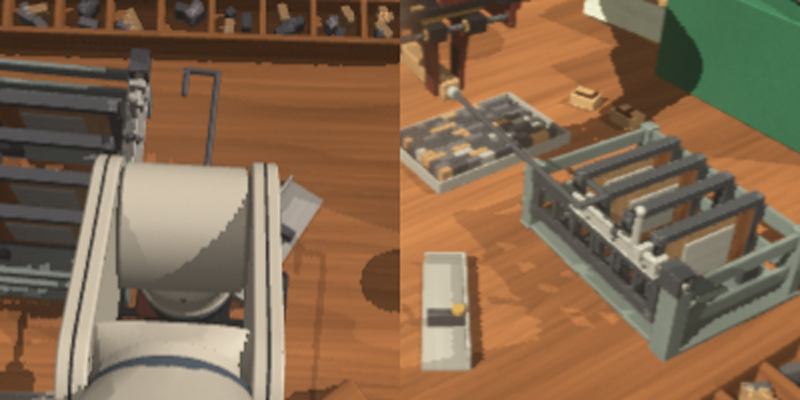

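The composite shows the hook corner at panel (218,72), i.e. top px (279,76), matching the prediction, so the rod isn't drooping. The pin ball is at panel (640,212), i.e. scene (380,236). I'll zoom in to triangulate the pin.

```bash
python3 - <<'E'
from h import *
import pickle
t,s,p,M=pickle.load(open("v1.pkl","rb"))
a=t["frame"][70:110,215:255];b=s["frame"][225:265,362:402]
cv2.imwrite("pics/c5.png",cv2.resize(np.hstack([a,b]),None,fx=10,fy=10,interpolation=cv2.INTER_CUBIC))
E
```

```text
(no output)
```

View pics/c5.png

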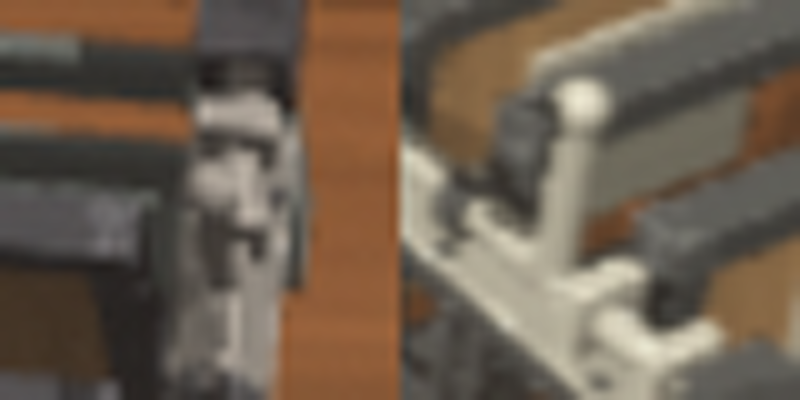

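The left panel shows the ball as a pale disc at (212,180), top px (235.75,87.55). The right panel shows it at (583,105), scene px (379.85,235.05).

```bash
python3 - <<'E'
from h import *
import pickle
np.set_printoptions(precision=2,suppress=True)
t,s,p,M=pickle.load(open("v1.pkl","rb"))
X,e=tri(t,(235.75,87.55),s,(379.85,235.05)); print("ball",X,e)
# bolt/gate line from top: points along bolt (z~113) from initial crop
t0=pickle.load(open("top0.pkl","rb"));T=lambda u,v:(140+(u-1.5)/4,60+(v-1.5)/4)
for a,z in(((373,305),118),((398,90),118)): print(onz(t0,T(*a),z))
yaw=-0.08
seat=np.array([X[0],X[1]])+8*np.array([np.cos(yaw),np.sin(yaw)])
tcp=seat-278*np.array([np.cos(yaw),np.sin(yaw)])-17*np.array([-np.sin(yaw),np.cos(yaw)])
print(tcp,need([*tcp,190],yaw))
E
```

```text
ball [867.14  71.37 162.03] 1.1918381234542954
[765.78  78.41 118.  ]
[905.21  68.52 118.  ]
[596.65  76.  ] (array([  3.18, -79.38,  15.59]), array([ 0.,  0., -0.]), array([586.77,  -2.83, 205.6 ]), array([-0.02,  0.39,  1.73, -0.  ,  1.02,  1.63]))
```

```bash
python3 -m handwheel '[[1,-25,0,0,0,0,1],[1,-30,0,0,0,0,1],[1,-20,4,0,0,0,1],[0,-4,4,0,0,0,1],[0,0,4,0,0,0,1],[0,0,0,0,0,0,1],[0,0,0,0,0,0,1]]'
python3 - <<'E'
from h import *
np.set_printoptions(precision=2,suppress=True)
p,R,o=pose(); M=R.as_matrix(); print(p,R.as_rotvec(),o["ft_force"],p+M@[278,-17,-8])
t=viewer.get_image("top");s=viewer.get_image("scene")
c=[p+M@[278,-17,-8],p+M@[286,0,-8],p+M@[286,-34,-8],p+M@[258,-34,-8]]
print((proj(t,c)-[205,55])*7,(proj(s,c)-[345,200])*7+[400,0])
a=t["frame"][55:112,205:262];b=s["frame"][200:257,345:402]
cv2.imwrite("pics/c6.png",cv2.resize(np.hstack([a,b]),None,fx=7,fy=7,interpolation=cv2.INTER_CUBIC))
E
```

```text
t: 9.35
ee_pos: [596.6, 76.1, 193.7]
orientation: [3.139, -0.132, -0.0]
ft_force: [-0.2, 0.1, -2.4]
width: 25.9
grasp_force: 30.0
[596.62  76.13 193.7 ] [ 3.14 -0.13 -0.  ] [-0.22  0.09 -2.36] [875.06  69.73 201.69]
[[212.83 145.88]
 [268.75 128.79]
 [162.95 117.24]
 [151.97 197.56]] [[678.28 156.22]
 [651.25 185.85]
 [739.7  154.42]
 [678.78 107.67]]
```

View pics/c6.png

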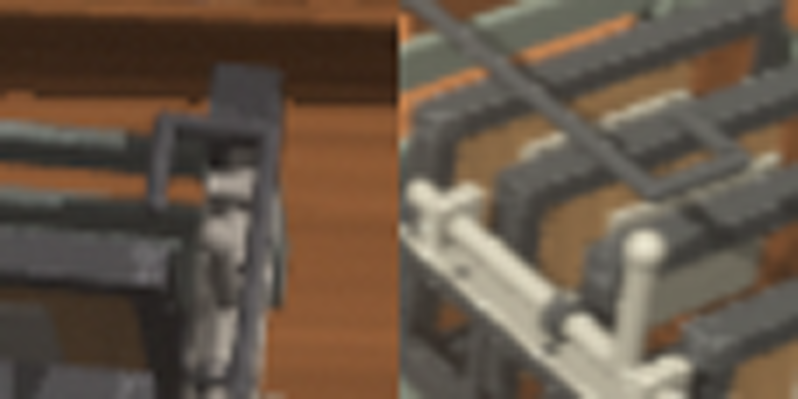

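The hook's corners land where predicted: scene panel (652,190), top panel (265,125). The ball is below at (643,247). I'll lower it.

```bash
python3 -m handwheel '[[0,0,8,0,0,0,1],[0,0,10,0,0,0,1],[0,0,8,0,0,0,1],[0,0,5,0,0,0,1],[0,0,0,0,0,0,1]]' | grep -E "pos|ft"
python3 -m handwheel '[[0,0,8,0,0,0,1],[0,0,8,0,0,0,1],[0,0,6,0,0,0,1],[0,0,4,0,0,0,1],[0,0,0,0,0,0,1]]'| grep -E "t:|pos|ft"
```

```text
ee_pos: [596.3, 76.8, 162.1]
ft_force: [0.1, -1.1, -2.9]
t: 10.7
ee_pos: [596.4, 76.8, 136.3]
ft_force: [0.7, -0.3, -3.0]
```

```bash
cat > g.py <<'E'
import sys
from h import *
p,R,o=pose(); f=o["ft_force"]; print(p.round(1),f.round(1),round(o["t"],2),o["width"].round(1)); sys.exit(f[0]>float(sys.argv[1]))
E
python3 -m handwheel '[[-1.9,0,0,0,0,0,1],[-1.9,0,0,0,0,0,1],[-1.9,0,0,0,0,0,1]]' >/dev/null; python3 g.py 9 &&
python3 -m handwheel '[[-1.9,0,0,0,0,0,1],[-1.9,0,0,0,0,0,1],[-1.9,0,0,0,0,0,1]]' >/dev/null; python3 g.py 9 &&
python3 -m handwheel '[[-1.9,0,0,0,0,0,1],[-1.9,0,0,0,0,0,1],[-1.9,0,0,0,0,0,1]]' >/dev/null; python3 g.py 9
```

```text
Traceback (most recent call last):
  File "g.py", line 3, in <module>
    p,R,o=pose(); f=o["ft_force"]; print(p.round(1),f.round(1),round(o["t"],2),o["width"].round(1)); sys.exit(f[0]>float(sys.argv[1]))
                                                                               ^^^^^^^^^^^^^^^^
AttributeError: 'float' object has no attribute 'round'
Traceback (most recent call last):
  File "g.py", line 3, in <module>
    p,R,o=pose(); f=o["ft_force"]; print(p.round(1),f.round(1),round(o["t"],2),o["width"].round(1)); sys.exit(f[0]>float(sys.argv[1]))
                                                                               ^^^^^^^^^^^^^^^^
AttributeError: 'float' object has no attribute 'round'
Traceback (most recent call last):
  File "g.py", line 3, in <module>
    p,R,o=pose(); f=o["ft_force"]; print(p.round(1),f.round(1),round(o["t"],2),o["width"].round(1)); sys.exit(f[0]>float(sys.argv[1]))
                                                                               ^^^^^^^^^^^^^^^^
AttributeError: 'float' object has no attribute 'round'
```

```bash
sed -i 's/o\["width"\].round(1)/round(o["width"],1)/' g.py; set -e
python3 g.py 9
python3 -m handwheel '[[-1.9,0,0,0,0,0,1],[-1.9,0,0,0,0,0,1],[-1.9,0,0,0,0,0,1]]' >/dev/null; python3 g.py 9
python3 -m handwheel '[[-1.9,0,0,0,0,0,1],[-1.9,0,0,0,0,0,1],[-1.9,0,0,0,0,0,1]]' >/dev/null; python3 g.py 9
python3 -m handwheel '[[-1.9,0,0,0,0,0,1],[-1.9,0,0,0,0,0,1],[-1.9,0,0,0,0,0,1]]' >/dev/null; python3 g.py 9
```

```text
[590.8  77.3 136.9] [ 0.3  0.2 -3.2] 11.07 25.9False
```

```bash
sed -i 's/sys.exit(f\[0\]>float(sys.argv\[1\]))/sys.exit(int(f[0]>float(sys.argv[1])))/' g.py; set -e
python3 -m handwheel '[[-1.9,0,0,0,0,0,1],[-1.9,0,0,0,0,0,1],[-1.9,0,0,0,0,0,1]]' >/dev/null; python3 g.py 9
python3 -m handwheel '[[-1.9,0,0,0,0,0,1],[-1.9,0,0,0,0,0,1],[-1.9,0,0,0,0,0,1]]' >/dev/null; python3 g.py 9
python3 -m handwheel '[[-1.9,0,0,0,0,0,1],[-1.9,0,0,0,0,0,1],[-1.9,0,0,0,0,0,1]]' >/dev/null; python3 g.py 9
```

```text
[586.6  77.8 137.2] [ 6.4 -1.5 -3.4] 11.45 25.9
[580.9  78.3 137.2] [ 5.2  0.1 -3.1] 11.82 25.8
[575.2  78.7 137.1] [ 5.  -0.8 -4.5] 12.2 25.6
```

```bash
set -e
python3 -m handwheel '[[-1.9,0,0,0,0,0,1],[-1.9,0,0,0,0,0,1],[-1.9,0,0,0,0,0,1]]' >/dev/null; python3 g.py 9
python3 -m handwheel '[[-1.9,0,0,0,0,0,1],[-1.9,0,0,0,0,0,1]]' >/dev/null; python3 g.py 8.5
python3 -m handwheel '[[-1.9,0,0,0,0,0,1]]' >/dev/null; python3 g.py 8.5
python3 -m handwheel '[[-1.9,0,0,0,0,0,1]]' >/dev/null; python3 g.py 8.5
python3 -m handwheel '[[-1.9,0,0,0,0,0,1]]' >/dev/null; python3 g.py 8.5
python3 -m handwheel '[[-1.9,0,0,0,0,0,1]]' >/dev/null; python3 g.py 8.5
python3 -m handwheel '[[-1.9,0,0,0,0,0,1]]' >/dev/null; python3 g.py 8.5
python3 -m handwheel '[[-1.9,0,0,0,0,0,1]]' >/dev/null; python3 g.py 8.5
python3 -m handwheel '[[-1.9,0,0,0,0,0,1]]' >/dev/null; python3 g.py 8.5
python3 -m handwheel '[[-1.9,0,0,0,0,0,1]]' >/dev/null; python3 g.py 8.5
python3 -m handwheel '[[-1.9,0,0,0,0,0,1]]' >/dev/null; python3 g.py 8.5
python3 -m handwheel '[[-1.9,0,0,0,0,0,1]]' >/dev/null; python3 g.py 8.5
python3 -m handwheel '[[-1.9,0,0,0,0,0,1]]' >/dev/null; python3 g.py 8.5
python3 -m handwheel '[[-1.9,0,0,0,0,0,1]]' >/dev/null; python3 g.py 8.5
```

```text
[569.5  79.2 137.2] [ 4.7 -0.8 -2.9] 12.57 26.0
[565.7  79.5 137.1] [ 5.3 -1.5 -3.6] 12.82 25.8
[563.9  79.6 137.2] [ 4.2 -1.  -3.5] 12.95 26.1
[562.   79.8 137.2] [ 4.8 -0.4 -3.8] 13.07 25.6
[560.1  79.9 137.2] [ 3.6 -0.1 -2.9] 13.2 26.2
[558.2  80.1 137.2] [ 4.5 -0.6 -2.2] 13.32 25.9
[556.3  80.3 137.2] [ 5.3 -1.  -3.7] 13.45 25.9
[554.4  80.4 137.2] [ 4.3 -1.7 -2.9] 13.57 25.6
[552.5  80.5 137.2] [ 5.2 -0.7 -3.4] 13.7 25.8
[550.6  80.7 137.2] [ 6.3 -1.4 -3.8] 13.82 25.9
[548.7  80.9 137.2] [ 5.7 -1.1 -3.7] 13.95 25.7
[546.8  81.  137.2] [ 4.9 -0.7 -4. ] 14.07 25.7
[544.9  81.2 137.2] [ 6.6 -1.1 -3.5] 14.2 25.8
[543.1  81.3 137.2] [ 5.  -2.  -3.2] 14.32 25.5
```

```bash
set -e
python3 -m handwheel '[[-1.9,0,0,0,0,0,1]]' >/dev/null; python3 g.py 8.5
python3 -m handwheel '[[-1.9,0,0,0,0,0,1]]' >/dev/null; python3 g.py 8.5
python3 -m handwheel '[[-1.9,0,0,0,0,0,1]]' >/dev/null; python3 g.py 8.5
python3 -m handwheel '[[-1.9,0,0,0,0,0,1]]' >/dev/null; python3 g.py 8.5
python3 -m handwheel '[[-1.9,0,0,0,0,0,1]]' >/dev/null; python3 g.py 8.5
python3 -m handwheel '[[-1.9,0,0,0,0,0,1]]' >/dev/null; python3 g.py 8.5
python3 -m handwheel '[[-1.9,0,0,0,0,0,1]]' >/dev/null; python3 g.py 8.5
python3 -m handwheel '[[-1.9,0,0,0,0,0,1]]' >/dev/null; python3 g.py 8.5
python3 -m handwheel '[[-1.9,0,0,0,0,0,1]]' >/dev/null; python3 g.py 8.5
python3 -m handwheel '[[-1.9,0,0,0,0,0,1]]' >/dev/null; python3 g.py 8.5
python3 -m handwheel '[[-1.9,0,0,0,0,0,1]]' >/dev/null; python3 g.py 8.5
```

```text
[541.1  81.5 137.2] [ 5.4 -0.5 -3.3] 14.45 25.5
[539.3  81.6 137.2] [ 4.5 -1.  -3.7] 14.57 25.7
[537.4  81.8 137.2] [ 4.7 -0.4 -4.3] 14.7 25.8
[535.5  82.  137.2] [ 5.1 -1.4 -4.2] 14.82 25.6
[534.   82.1 137.3] [ 9.1 -1.6 -3.3] 14.95 25.4
```

```bash
python3 -m handwheel '[[-0.3,0,0,0,0,0,1]]' >/dev/null; python3 g.py 9; python3 -m handwheel '[[0,0,0,0,0,0,1],[0,0,0,0,0,0,1]]' >/dev/null; python3 g.py 9; python3 -c "
from h import *
np.set_printoptions(precision=1,suppress=True)
p,R,o=pose();M=R.as_matrix();print(p+M@[278,-17,-8],R.as_rotvec())"
```

```text
[534.   82.2 137.4] [ 8.1 -1.2 -4. ] 15.07 25.8
[534.   82.2 137.4] [ 6.7 -1.7 -4.9] 15.32 26.0
[812.4  75.8 146.6] [-3.1  0.1 -0. ]
```

```bash
python3 -m handwheel '[[-1,0,0,0,0,0,1]]' >/dev/null; python3 g.py 9; python3 -m handwheel '[[-0.8,0,0,0,0,0,1]]' >/dev/null; python3 g.py 9;python3 -m handwheel '[[0,0,0,0,0,0,1]]' >/dev/null; python3 g.py 9
```

```text
[533.9  82.4 137.6] [ 9.9 -0.2 -3.4] 15.45 25.8
[533.8  82.5 137.9] [10.8 -0.5 -4.2] 15.57 26.0
[533.8  82.5 138. ] [10.7 -0.7 -4.8] 15.7 26.0
```

```bash
cat > plan.py <<'E'
from h import *
np.set_printoptions(precision=3,suppress=True)
phi=-0.075; pin0=np.array([813.1,75.5]); H=pin0-133*np.array([np.cos(phi),np.sin(phi)])
def tcp(th,k=0.25,a=1.,b=10.):
    y=-0.08-k*th; d=np.array([np.cos(y),np.sin(y)]);n=np.array([-d[1],d[0]])
    pin=H+133*np.array([np.cos(phi-th),np.sin(phi-th)])
    return pin+(a-278)*d-(b+17)*n,y
th=np.linspace(0,1.05,29); P,Y=tcp(0); print("start",P,Y)
for t in th[1:]:
    Q,y=tcp(t); v=Q-P; d=np.array([np.cos(Y),np.sin(Y)])
    print(round(t,2),(v@d).round(1),(v@[d[1],-d[0]]).round(1),round(-(y-Y),4)); P,Y=Q,y
print(P,Y)
E
python3 plan.py; python3 g.py 99
```

```text
start [534.828  70.723] -0.08
0.04 -0.3 2.4 0.0094
0.08 -0.4 2.4 0.0094
0.11 -0.6 2.4 0.0094
0.15 -0.7 2.4 0.0094
0.19 -0.9 2.3 0.0094
0.22 -1.0 2.3 0.0094
0.26 -1.1 2.3 0.0094
0.3 -1.3 2.3 0.0094
0.34 -1.4 2.2 0.0094
0.38 -1.6 2.2 0.0094
0.41 -1.7 2.2 0.0094
0.45 -1.8 2.1 0.0094
0.49 -2.0 2.1 0.0094
0.52 -2.1 2.0 0.0094
0.56 -2.2 2.0 0.0094
0.6 -2.3 1.9 0.0094
0.64 -2.5 1.9 0.0094
0.68 -2.6 1.8 0.0094
0.71 -2.7 1.7 0.0094
0.75 -2.8 1.7 0.0094
0.79 -3.0 1.6 0.0094
0.82 -3.1 1.5 0.0094
0.86 -3.2 1.4 0.0094
0.9 -3.3 1.3 0.0094
0.94 -3.4 1.3 0.0094
0.98 -3.5 1.2 0.0094
1.01 -3.6 1.1 0.0094
1.05 -3.7 1.0 0.0094
[467.841  33.061] -0.3425
[533.8  82.5 138. ] [10.7 -0.7 -4.8] 15.7 26.0
```

```bash

python3 -m handwheel '[[1.5,0,0,0,0,0,1],[1.5,1,0,0,0,0,1],[0,2,0,0,0,0,1],[0,2,0,0,0,0,1],[0,2,0,0,0,0,1],[0,2,0,0,0,0,1],[0,1,0,0,0,0,1]]' >/dev/null; python3 g.py 9
python3 -m handwheel '[[0,1,0,0,0,0,1],[0,1,0,0,0,0,1]]' >/dev/null; python3 g.py 9
```

```text
[533.1  72.  137.1] [ 5.3  0.4 -1.2] 16.57 25.9
[532.9  70.1 137. ] [ 5.5  0.  -1.4] 16.82 25.5
```

```bash
sed -i 's/f\[0\]>/np.hypot(f[0],f[1])>/' g.py; set -e
python3 -m handwheel '[[0.7,2.4,0,0,0,0.009,1],[0,2.4,0,0,0,0.009,1],[-0.6,2.4,0,0,0,0.009,1]]' >/dev/null; python3 g.py 9
python3 -m handwheel '[[-0.7,2.4,0,0,0,0.009,1],[-0.9,2.3,0,0,0,0.009,1],[-1,2.3,0,0,0,0.009,1]]' >/dev/null; python3 g.py 9
```

```text
[530.9  62.8 136.4] [ 1.   0.2 -2.1] 17.2 25.6
[527.8  56.2 136.6] [ 1.2  1.3 -2.2] 17.57 25.7
```

```bash
set -e
python3 -m handwheel '[[-1.1,2.3,0,0,0,0.009,1],[-1.3,2.3,0,0,0,0.009,1],[-1.4,2.2,0,0,0,0.01,1],[-1.6,2.2,0,0,0,0.01,1]]' >/dev/null; python3 g.py 9
python3 -m handwheel '[[-1.7,2.2,0,0,0,0.009,1],[-1.8,2.1,0,0,0,0.009,1],[-2,2.1,0,0,0,0.01,1]]' >/dev/null; python3 g.py 9
python3 - <<'E'
from h import *
import pickle
np.set_printoptions(precision=1,suppress=True)
p,R,o=pose(); M=R.as_matrix(); t=viewer.get_image("top");s=viewer.get_image("scene"); pickle.dump((t,s,p,M),open("v2.pkl","wb"))
b=s["frame"][170:330,300:500]; cv2.imwrite("pics/c7.png",cv2.resize(b,None,fx=3.7,fy=3.7,interpolation=cv2.INTER_CUBIC))
print((proj(s,[p+M@[278,-17,-8],p+M@[286,0,-8]])-[300,170])*3.7)
E
```

```text
[521.3  48.1 136.7] [ 1.5  0.4 -2.5] 18.07 25.7
[514.8  42.8 136.7] [ 1.6  0.2 -2.4] 18.45 25.5
[[122.2 235.4]
 [103.1 249. ]]
```

View pics/c7.png

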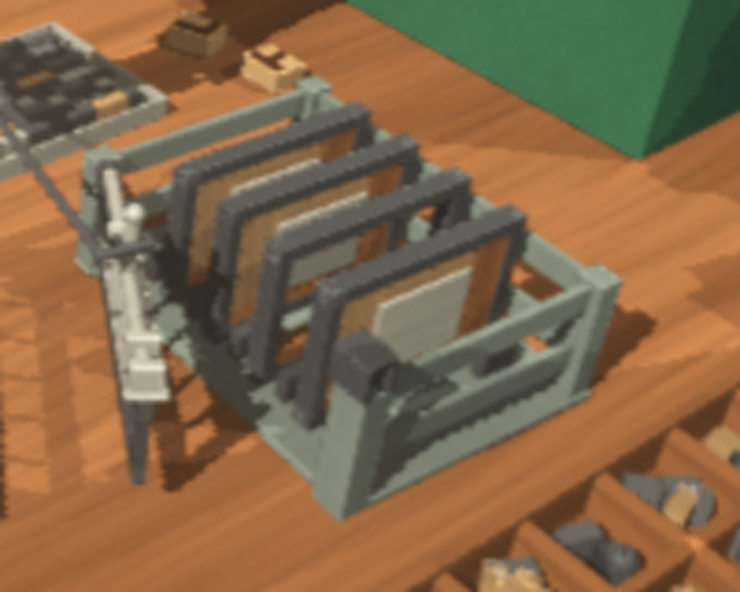

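The gate is swinging, with its end at (137,480), and the hook is around the pin at (130,245). Nothing else is disturbed. I'll continue the arc.

```bash
set -e
python3 -m handwheel '[[-2.1,2,0,0,0,0.009,1],[-2.2,2,0,0,0,0.009,1],[-2.3,1.9,0,0,0,0.01,1],[-2.5,1.9,0,0,0,0.01,1]]' >/dev/null; python3 g.py 9
python3 -m handwheel '[[-2.6,1.8,0,0,0,0.009,1],[-2.7,1.7,0,0,0,0.009,1],[-2.8,1.7,0,0,0,0.01,1],[-3,1.6,0,0,0,0.01,1]]' >/dev/null; python3 g.py 9
python3 -m handwheel '[[-3.1,1.5,0,0,0,0.009,1],[-3.2,1.4,0,0,0,0.009,1],[-3.3,1.3,0,0,0,0.01,1],[-3.4,1.3,0,0,0,0.01,1]]' >/dev/null; python3 g.py 9
python3 -m handwheel '[[-3.5,1.2,0,0,0,0.009,1],[-3.6,1.1,0,0,0,0.009,1],[-3.7,1,0,0,0,0.01,1],[0,0,0,0,0,0,1]]' >/dev/null; python3 g.py 9
python3 - <<'E'
from h import *
import pickle
np.set_printoptions(precision=1,suppress=True)
p,R,o=pose(); M=R.as_matrix(); print(p,R.as_rotvec(),"seat",p+M@[278,-17,-8])
t=viewer.get_image("top");s=viewer.get_image("scene"); pickle.dump((t,s,p,M),open("v3.pkl","wb"))
# light-coloured bolt mask in scene, minus initial: find blobs
s0=pickle.load(open("scene0.pkl","rb"))
h=cv2.cvtColor(s["frame"],cv2.COLOR_BGR2HSV); m=cv2.inRange(h,(0,0,150),(40,60,255)); m[:, :310]=0;m[:,420:]=0;m[:190]=0;m[330:]=0
n,l,st,c=cv2.connectedComponentsWithStats(m)
for i in range(1,n):
    if st[i,4]>25: print(st[i],c[i])
E
```

```text
[504.2  37.2 136.7] [ 1.7 -0.  -2.3] 19.05 25.7
[491.7  33.5 136.7] [ 1.5 -1.  -3.1] 19.55 25.8
[477.6  32.  136.7] [ 2.5 -1.4 -2.1] 20.05 26.0
[465.6  32.5 136.5] [-0.3  1.1 -3.7] 20.55 26.0
[465.6  32.5 136.5] [ 3.1 -0.5 -0. ] seat [733.  -45.5 144.1]
[332 190  13   9  37] [338.  193.7]
[363 213  23   9  27] [374. 217.]
[314 214  12  13  42] [319.6 219.9]
[376 222  23  10  30] [386.6 226.5]
[401 245  19  15  36] [409.2 250.5]
```

```bash
set -e
python3 -m handwheel '[[1,-2,0,0,0,0,1],[2,-2,0,0,0,0,1],[2,-2,0,0,0,0,1],[0,-1,0,0,0,0,1],[0,0,0,0,0,0,1]]' >/dev/null; python3 g.py 9
python3 -m handwheel '[[0,0,-3,0,0,0,1],[0,0,-5,0,0,0,1],[0,0,-5,0,0,0,1]]' >/dev/null; python3 g.py 5
python3 -m handwheel '[[0,0,-6,0,0,0,1],[0,0,-6,0,0,0,1]]' >/dev/null; python3 g.py 5
python3 -m handwheel '[[0,0,-8,0,0,0,1],[0,0,-10,0,0,0,1],[0,0,-12,0,0,0,1],[0,0,-10,0,0,0,1],[0,0,0,0,0,0,1]]' >/dev/null; python3 g.py 5
```

```text
[473.6  37.3 136.6] [ 0.2  0.2 -2.9] 21.27 25.6
[473.7  37.2 150.2] [ 0.7 -0.7 -2.7] 21.65 26.0
[473.7  37.3 162.2] [ 0.7  0.3 -3.2] 21.9 26.3
[474.3  37.3 202.7] [ 1.1  0.5 -3.1] 22.52 25.7
```

```bash
python3 - <<'E'
from h import *
np.set_printoptions(precision=3,suppress=True)
print(need([496,-380.5,202],0.595)); p,R,o=pose()
E
```

```text
(array([161.826, 385.816,   0.695]), array([ 0.   , -0.002, -0.94 ]), array([474.268,  37.315, 202.7  ]), array([0.053, 0.231, 1.97 , 0.   , 0.939, 1.969]))
```

```bash
python3 -m handwheel '[[10,23,0,0,0,0,1],[18,43,0,0,0,0,1],[18,43,0,0,0,0,1],[18,43,0,0,0,0,1],[18,43,0,0,0,0,1],[18,43,0,0,0,0,1],[18,43,0,0,0,0,1],[18,43,0,0,0,0,1],[16,38,0,0,0,0,1],[10,24,0,0,0,0,1]]'>/dev/null
python3 -m handwheel '[[0,0,0,0,0,-0.1,1],[0,0,0,0,0,-0.14,1],[0,0,0,0,0,-0.14,1],[0,0,0,0,0,-0.14,1],[0,0,0,0,0,-0.14,1],[0,0,0,0,0,-0.14,1],[0,0,0,0,0,-0.14,1],[0,0,0,0,0,0,1]]' >/dev/null
python3 - <<'E'
from h import *
import pickle
np.set_printoptions(precision=3,suppress=True)
print(need([496,-380.5,30],0.595)); p,R,o=pose();M=R.as_matrix()
t=viewer.get_image("top");s=viewer.get_image("scene");pickle.dump((t,s,p,M),open("v4.pkl","wb"))
# moved bystanders? compare top images outside changing areas
t0=pickle.load(open("top0.pkl","rb"))
d=cv2.absdiff(t["frame"],t0["frame"]).max(2)>60
for n,(a,b,c,e) in dict(galley=(232,305,150,260),woods=(222,282,95,125),stick=(125,195,275,335),tin=(152,190,378,420),planer=(190,235,410,475),mallet=(228,318,315,392)).items(): print(n,d[a:b,c:e].mean().round(3))
# gate end: dark pixels near predicted gate line at theta=1.08
H=np.array([680.6,85.5])
for th in (0.8,0.95,1.08,1.2):
    q=[[*(H+r*np.array([np.cos(-.075-th),np.sin(-.075-th)])),102] for r in (150,200,230)]
    print(th,[t["frame"][int(v),int(u)].tolist() for u,v in proj(t,q).round()])
E
```

```text
(array([  0.791,   0.57 , 171.056]), array([-0.001,  0.   , -0.001]), array([ 495.171, -380.581,  201.057]), array([-0.674,  0.447,  1.647, -0.   ,  1.049,  0.303]))
galley 0.072
woods 0.0
stick 0.109
tin 0.058
planer 0.101
mallet 0.132
0.8 [[73, 121, 189], [58, 97, 151], [61, 102, 159]]
0.95 [[173, 187, 197], [63, 103, 161], [65, 106, 166]]
1.08 [[144, 156, 165], [77, 82, 91], [90, 97, 106]]
1.2 [[60, 62, 68], [90, 91, 97], [177, 191, 202]]
```

```bash
python3 -m handwheel '[[0,0,20,0,0,0,1],[0,0,35,0,0,0,1],[0,0,40,0,0,0,1],[0,0,40,0,0,0,1],[0,0,25,0,0,0,1],[0,0,12,0,0,0,1],[0,0,6,0,0,0,1],[0,0,4,0,0,0,1],[0,0,0,0,0,0,1]]'|grep -E "pos|ft"
python3 -m handwheel '[[0,0,3,0,0,0,1],[0,0,3,0,0,0,1],[0,0,2,0,0,0,1],[0,0,0,0,0,0,1]]'|grep -E "t:|pos|ft"
```

```text
ee_pos: [495.8, -381.1, 20.3]
ft_force: [0.3, -0.6, -1.9]
t: 26.5
ee_pos: [495.3, -380.7, 11.5]
ft_force: [-0.6, -0.1, -3.3]
```

```bash
python3 -m handwheel '[[0,0,2,0,0,0,1],[0,0,1.5,0,0,0,1],[0,0,0,0,0,0,1]]'|grep -E "t:|pos|ft"
python3 -m handwheel '[[0,0,1,0,0,0,1],[0,0,1,0,0,0,1],[0,0,0,0,0,0,1]]'|grep -E "t:|pos|ft"
```

```text
t: 26.88
ee_pos: [495.4, -380.7, 8.0]
ft_force: [0.4, 0.0, -2.6]
t: 27.25
ee_pos: [495.5, -380.8, 6.4]
ft_force: [-1.0, 0.5, 1.1]
```

Bench contact is felt, so I'll release gradually and rise.

```bash
python3 -m handwheel '[[0,0,0.7,0,0,0,1],[0,0,0,0,0,0,1],[0,0,0,0,0,0,0.6],[0,0,0,0,0,0,0.4],[0,0,0,0,0,0,0.35],[0,0,0,0,0,0,0.35],[0,0,-20,0,0,0,0.35],[0,0,-40,0,0,0,0.35],[0,0,-50,0,0,0,0.35],[0,0,-50,0,0,0,0.35]]'
python3 -m handwheel '[[-5,15,-30,0,0,0,0.35],[-40,30,-20,0,0,0,0.35],[-40,40,0,0,0,0,0.35],[-40,30,0,0,0,0,0.35],[0,0,0,0,0,0,0.35],[0,0,0,0,0,0,0.35]]'
python3 - <<'E'
from h import *
import pickle
t=viewer.get_image("top");t0=pickle.load(open("top0.pkl","rb"));s=viewer.get_image("scene");s0=pickle.load(open("scene0.pkl","rb"))
# template-match each thing: shift in px
for n,(a,b,c,e) in dict(galley=(238,300,155,255),woodA=(225,245,98,118),woodB=(258,282,98,124),stick=(130,195,278,332),tin=(152,192,378,420),planer=(192,235,412,475),mallet=(230,316,317,390),handle=(240,300,402,445),hook=(160,200,332,370)).items():
    r=cv2.matchTemplate(t["frame"][a-8:b+8,c-8:e+8],t0["frame"][a:b,c:e],cv2.TM_CCOEFF_NORMED); _,v,_,l=cv2.minMaxLoc(r); print(n,round(v,2),l[0]-8,l[1]-8)
E
```

```text
t: 28.5
ee_pos: [495.5, -380.8, 168.4]
orientation: [3.003, 0.92, 0.001]
ft_force: [0.8, -0.0, 1.0]
width: 57.1
grasp_force: 0.0
t: 29.25
ee_pos: [456.2, -545.5, 216.1]
orientation: [-3.004, -0.92, -0.0]
ft_force: [0.8, 0.2, 0.5]
width: 56.9
grasp_force: 0.0
galley 0.96 0 0
woodA 1.0 0 0
woodB 1.0 0 0
stick 0.73 0 0
tin 1.0 0 0
planer 1.0 0 0
mallet 0.67 0 0
handle 0.99 0 0
hook 0.97 0 0
```

```bash
python3 -c "
from workcell import ctrl
print(ctrl.close_job())"
```

```text
the job is handed in; nothing more can be done
None
```

I drew the bolt back to its stop with the rod, swung the gate to about 1.08 rad (62°), laid the rod back on the bench where it had been, and handed the job in at about 29 s; the other things show no shift in the top view, and no verdict was returned.

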